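# Take a board out of its holder and hold it level over the inspection camera

### The job

The black module on the red board is only pushed in, not soldered yet, and its pins have to be checked from below. Slide the holder's jaw with the blue knob all the way back, draw the board a little towards it so that both ends come clear of the jaws' lips, then lift the board out (its long edges are free to grip) and carry it level, with the module staying in place and the other things on the bench left alone. Finish while holding the board level and still in the air, its middle over the lens of the upward-looking camera and its underside about 10 cm above the lens; do not put it down or let go.

Things in the scene. Friction and masses are not known exactly. Their poses are not given: they have to be found in the camera images.
- holder: Board holder, fixed. Origin: middle of its working part, on the bench; z up. Jaws slide along y: sliding jaw at +y, fixed jaw at -y. Aluminium base 90 (x) by 210 mm (y), 10 mm thick, y -100 to 110; two steel rods along y at x = +-14 mm, tops 28 mm high. Four 8 mm brass pins at x = +-21, y = +-26 mm carry the board, tops 48 mm above the bench. Jaws: black blocks 64 mm wide (x), tops at 58 mm.
- fixed_lip (a point): Middle of the edge of the fixed jaw's lip, at x = 0, y = -41, z = 52.5 mm in the holder's frame, axes parallel to it. Below the lip's underside (z = 52.5) the jaw's face stands 5 mm farther back, at y = -46, so the lip overhangs the board's end by 4 mm and keeps it from coming up.
- jaw (a joint): Travel of the sliding jaw, m: about 0 = closed on the board (0 to 0.0015 at the start), 0.018 = all the way back (a stop), growing as it slides along the holder's +y. It mirrors the fixed jaw: face at y = 46 mm + travel, lip edge at y = 41 mm + travel, overhanging the board's other end when closed. It slides with about 2.5 N of friction and stays where it is left.
- jaw_knob (a point): Point on the axis of the blue round upright knob on top of the sliding jaw: knob 18 mm across, from 70 to 98 mm above the bench, on a thin steel stem; this point is 88 mm above the bench, at x = 0, y = 54 mm + travel in the holder's frame. It moves with the jaw; its axes are parallel to the holder's.
- board: Red board, 56 (x) by 90 mm (y), 3.2 mm thick, loose, 40 to 70 g. Origin: centre of its underside; z up. It starts on the pins (origin 48 mm high), centred in the holder with the same axes, both ends 4 mm under the lips. Its long edges (x = +-28 mm) are free and bare, with open room beside and below. With the jaw back it slides along the holder's y; 4 to 14 mm towards +y (9 is midway) clears both lips.
- board_seat (a point): Point on the board's top face over its centre, 3.2 mm above the board's origin: where the module's origin belongs.
- module: Black controller module standing loose on the middle of the board, 27 (x) by 48 mm (y), 8.5 mm high above the board, 11 to 17 g. Two rows of pins, 11.4 mm either side of the middle, stand in the board's holes with about 1 mm of play and come 3 mm out below the board; nothing else holds it. Origin: centre of its underside, at the board's top face.
- camera: Inspection camera looking straight up, fixed to the bench: dark housing 80 x 80 mm, 32 mm high, on it a white ring light 68 mm across with the dark round lens in the middle, top 38 mm above the bench. Origin: centre of its underside.
- lens (a point): Centre of the camera's lens window, 38 mm above the bench, facing up.
- breadboard: White solderless breadboard, 54 x 165 x 8.5 mm, loose. Not part of the job. Origin: centre of its underside.
- foam: White foam pad, 65 x 95 x 12 mm, loose. Not part of the job. Origin: centre of its underside.
- spool: Blue solder spool standing on its flange, 54 mm across, 36 mm high, loose. Not part of the job. Origin: centre of its underside.
- flux: Small jar with a yellow label and black cap, 48 mm across, 45 mm high, loose. Not part of the job. Origin: centre of its underside.
- tip_cleaner: Dark round tip cleaner with brass wool on top, 72 mm across, 46 mm high, loose. Not part of the job. Origin: centre of its underside.
- parts_dish: Grey two-part dish, 70 x 55 x 20 mm, loose. Not part of the job. Origin: centre of its underside.
- screwdriver: Screwdriver with red handle, lying, 150 mm long, loose. Not part of the job. Origin: centre of its underside.
There are look-alikes about, which are no part of the job. What is shaped like the holder but purple or turquoise is not meant.

How it is judged (in metres and radians):
On the way, in this order (a step that is already met when the one before it is completed fails the run):
1. The sliding jaw is pulled back, its travel beyond 14 mm of 18 (value of joint jaw above 0.014 m), for 0.2 s.
2. The board is held in the fingers, 20 mm or more above its pins, touching the holder nowhere, level within 8 degrees (contact force between the fingers and board above 0.5 N and contact force between board and holder below 0.05 N and height (world z) of board above 0.068 m and angle between board's own z axis and vertical below 0.14 rad and distance between module and board_seat below 0.005 m), for 0.2 s.
At the end, for the whole second after the job is handed in: The fingers hold the board, clear of holder and camera: centre within 15 mm sideways of the lens, underside 85 to 115 mm above it, level within 5 degrees, still (below 20 mm/s and 0.15 rad/s), module within 5 mm of its place on the board; jaw still back (beyond 12 mm) (contact force between the fingers and board above 0.5 N and contact force between board and holder below 0.05 N and contact force between board and camera below 0.05 N and horizontal distance between board and lens below 0.015 m and height (world z) of board between 0.123 and 0.153 m and angle between board's own z axis and vertical below 0.087 rad and linear speed of board below 0.02 m/s and angular speed of board below 0.15 rad/s and distance between module and board_seat below 0.005 m and value of joint jaw above 0.012 m); the arm keeps its last pose, push and grip.
It fails at once if The board is tipped more than 15 degrees (angle between board's own z axis and vertical above 0.26 rad).
It fails at once if The module slips or lifts more than 6 mm out of its place on the board (distance between module and board_seat above 0.006 m).
It fails at once if Another loose thing on the bench is pushed more than 30 mm from its place (distance of any of breadboard, foam, spool, flux, tip_cleaner, parts_dish, screwdriver from where it was at the start of the episode above 0.03 m).
It also fails if it takes over 48 s, if anything falls off the work surface, if the arm or the gripper's body presses on something with over 40 N, if the wrist force passes 120 N, or if a joint passes its speed limit or range.

### The arm

A 6-joint arm with a two-finger parallel gripper is mounted at the origin on the work surface. World frame = base frame: x ahead of the robot, y to its left, z up, the work surface at z = 0. Lengths are in mm, angles in degrees, forces in N, time in s.
With the tool pointing down it reaches from about 325 to 925 mm from the base axis. Payload 3.1 kg.
Tool frame: the origin (TCP) lies midway between the tips of the shut fingers; the grasp point (between the pads) lies 19 mm behind it; x points along the fingers, z is the direction in which the jaws open and shut, and the axes are right-handed (so a half turn about x gives the same grasp; the last joint's range is limited). The gripper opens to 85 mm and grips with 20 to 120 N. Pads are 22 mm wide; open, the fingers measure 114 mm over their backs; the gripper's body (76 mm by 85 mm) begins 54 mm behind the grasp point. The pads swing forward as they close: fully open they stand 13 mm farther back than shut.
Start: joints at [-80.283, 12.427, 92.441, -0, 75.132, -6.429], TCP at [173.824, -600.354, 231.3] pointing down, gripper open.
Joint ranges: [-157.48, 157.48], [-44.54, 120.13], [17.64, 146.25], [-64.5, 244.5], [7.68, 150.69], [-147.95, 147.95]. Speed limits (degrees/s): [159.86, 159.86, 180, 180, 180, 180].

### API

Orientations are given as [roll, pitch, yaw] about the fixed x, y, z axes, in that order (R = Rz(yaw) Ry(pitch) Rx(roll)).
In Python, from cell import state, read_camera, job_done gives the robot as it stands. The module is installed in compiled form; this text tells all that it offers.
- The arm moves only by the tool carry_out, never from a script. Its argument "deltas" is a list of rows, each an object with "twist": the turn, a rotation vector about the tool's x, y, z in degrees, a list of three; "delta_pos": the shift along the tool's x, y, z in mm, a list of three; "gripper": the gripper's target within -1 to 1 (fully open at 1, half-way at 0, shut at -1). In form: [{"twist": [wx, wy, wz], "delta_pos": [dx, dy, dz], "gripper": gripper}, ...]. A call has exactly 8 rows; each row shifts and turns the pose as measured when the row begins, along the tool's axes as they then stand; what a row does not reach is not made up. A row lasts 1/12 s, in which the tool goes at most 41.7 mm and 7.16 degrees, less where a joint would pass 70% of its speed; a pose out of reach is approached as far as the arm can. A call with a gripper value outside its range is refused whole. The fingers move at their own pace and stop on an object; "squeeze" is the grip in N (left out, the last holds). Time passes only in rows, so rows that do not move let the fingers close, or fill a call up. It gives the time, the measured TCP pose, the force and the opening at its end, in the units of the state.
- state(): the state, without advancing time (a new reading comes with each control period).
- read_camera(name): name is "scene" or "top" or "wrist"; returns a dict with "frame" (400x640x3 uint8, red, green, blue), "fx", "fy", "cx", "cy" (pixels), "distortion" ([k1, k2, p1, p2, k3] as OpenCV has them; the pictures are not rectified), "view" (4x4, takes a point from world to camera coordinates). Camera axes: x right, y up, looking along -z (the intrinsics and any distortion apply to the point x, -y, -z); pixel columns grow to the right and rows downward; lengths in mm; the calibration is good to about 2 mm. A picture is of the moment at which its call begins. There is no depth.
- job_done(): hands the job in, once; it reports no verdict.
The state is a dict: "t": time; "q": joint angles; "qvel": joint speeds; "joint_efforts": joint torques, N m; "ee_pos": TCP position; "tcp_rot": TCP orientation; "wrist_force": force on the tool from outside, world axes, zero at the start; "moment": the same for the moment, N m; "gripper_width": finger opening in mm.
Only numpy, scipy, OpenCV 4.12 (cv2) and the standard library are available. Lean on these libraries where they do the work, as an engineer would, in place of code of your own. Each camera call takes 0.05 s, during which the arm holds its last target.

## Working session

There is one attempt and no reset: what is moved stays moved. The work goes in short steps, Python scripts to look and compute and a tool call to move; the robot and the scene stay as the last step left them, time stands still between calls to the robot, and variables do not carry over. Pictures are saved under pics/ and viewed, and the job is handed in when it is done.

Besides the shell and the picture viewer there is one more tool, called after ">>>" by a JSON object that holds its "op" and its "data", one argument or row to a line. carry_out: Moves the arm, as the interface text tells. Its arguments: {"type":"object","properties":{"deltas":{"type":"array","items":{"type":"object","properties":{"twist":{"type":"array","items":{"type":"number"}},"delta_pos":{"type":"array","items":{"type":"number"}},"gripper":{"type":"number"}}}},"squeeze":{"type":"number"}},"required":["deltas"]}

```bash
mkdir -p pics
python3 - <<'E'
from cell import *
import cv2
s=state()
print({k:s[k] for k in('t','ee_pos','tcp_rot','gripper_width','wrist_force')})
for n in('scene','top','wrist'):
    d=read_camera(n); cv2.imwrite(f'pics/{n}0.png',d['frame'][:,:,::-1]); print(n,d['fx'],d['fy'],d['cx'],d['cy'],d['distortion'],d['view'])
E
```

```text
{'t': 0.0, 'ee_pos': array([ 173.68452773, -599.54212494,  229.9795922 ]), 'tcp_rot': array([173.94908849,  89.86292869, 100.09513283]), 'gripper_width': 85.74667612513265, 'wrist_force': array([0.49223886, 0.11083184, 0.19919098])}
scene 429.25818718612646 429.25818718612646 320.1874174472152 192.96570078207804 [0.03158388 0.         0.         0.         0.        ] [[-4.01104101e-01  9.15856633e-01  1.79479446e-02  9.39127542e+01]
 [-5.15805954e-01 -2.42004855e-01  8.21813767e-01  2.01548492e+02]
 [ 7.57007079e-01  3.20375216e-01  5.69473444e-01 -1.80673195e+03]
 [ 0.00000000e+00  0.00000000e+00  0.00000000e+00  1.00000000e+00]]
top 363.5064779894059 363.5064779894059 320.6939245931662 196.54500869576594 [-0.02929938  0.          0.          0.          0.        ] [[-1.00375384e-02 -9.99926263e-01  6.83490013e-03  8.46732129e+01]
 [ 9.90756459e-01 -9.02030101e-03  1.35352401e-01 -4.72257603e+02]
 [-1.35280767e-01  8.13032637e-03  9.90773946e-01 -1.07795048e+03]
 [ 0.00000000e+00  0.00000000e+00  0.00000000e+00  1.00000000e+00]]
wrist 293.04184351571723 293.04184351571723 315.81669286978484 202.24806459480678 [-0.03527975  0.          0.          0.          0.        ] [[ 2.76972565e-01 -9.60875560e-01 -2.08739405e-03 -6.23634537e+02]
 [ 9.18905704e-01  2.65508538e-01 -2.91749077e-01  3.71927920e+01]
 [ 2.80888778e-01  7.88883717e-02  9.56492613e-01 -3.80512113e+02]
 [ 0.00000000e+00  0.00000000e+00  0.00000000e+00  1.00000000e+00]]
```

```bash
ls .
```

```text
pics
```

View pics/top0.png

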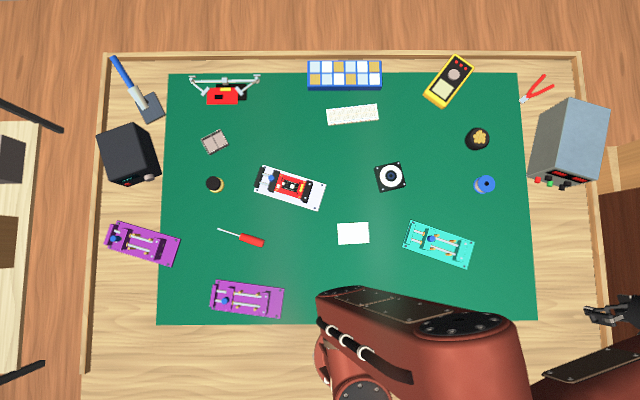

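View pics/scene0.png

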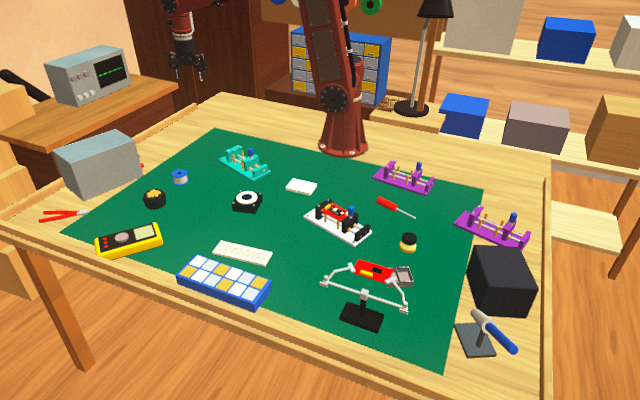

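View pics/wrist0.png

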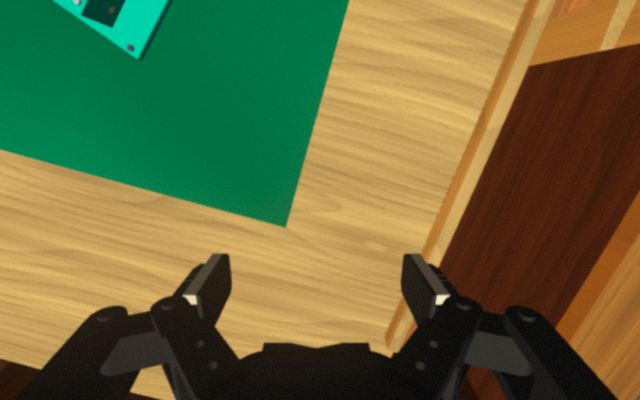

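The top view shows the holder with the red board at about (290,187) and its blue knob on the left, around (263,172). The inspection camera is at (390,177). The purple and turquoise holders are look-alikes. Next I'll zoom in and measure.

```bash
cat > h.py <<'E'
import numpy as np, cv2
from cell import state, read_camera
from scipy.spatial.transform import Rotation as R
def K(d): return np.array([[d['fx'],0,d['cx']],[0,d['fy'],d['cy']],[0,0,1.]])
def proj(d,P):
    P=np.atleast_2d(P).astype(float); V=d['view']; c=P@V[:3,:3].T+V[:3,3]; c=c*[1,-1,-1]
    return cv2.projectPoints(c.reshape(-1,1,3),np.zeros(3),np.zeros(3),K(d),np.array(d['distortion']))[0].reshape(-1,2)
def ray(d,uv):
    n=cv2.undistortPoints(np.array(uv,float).reshape(-1,1,2),K(d),np.array(d['distortion'])).reshape(-1,2)
    V=d['view']; r=np.c_[n[:,0],-n[:,1],-np.ones(len(n))]@V[:3,:3]
    o=-V[:3,:3].T@V[:3,3]; return o,r
def onz(d,uv,z):
    o,r=ray(d,uv); return o+r*((z-o[2])/r[:,2])[:,None]
def rot(s): return R.from_euler('xyz',s['tcp_rot'],degrees=True).as_matrix()
def save(name,d,box=None,sc=1):
    f=d['frame']
    if box: f=f[box[1]:box[3],box[0]:box[2]]
    cv2.imwrite('pics/'+name,cv2.resize(f[:,:,::-1],None,fx=sc,fy=sc,interpolation=cv2.INTER_NEAREST))
E
python3 - <<'E'
from h import *
d=read_camera('top'); save('t1.png',d,(240,150,420,220),4.4)
d2=read_camera('scene'); save('s1.png',d2,(220,180,390,250),4.4)
for n,dd,z in(('top',d,0),('scene',d2,0)):
    hsv=cv2.cvtColor(dd['frame'],cv2.COLOR_RGB2HSV)
    m=cv2.inRange(hsv,(100,120,50),(130,255,255))
    k,l,st,c=cv2.connectedComponentsWithStats(m)
    for i in range(1,k):
        if st[i,4]>8: print(n,'blue',c[i].round(1),st[i,2:].tolist(),onz(dd,c[i],84)[0].round(0))
print(onz(d,[[390,177]],38))
E
```

```text
top blue [121.2  70.8] [24, 33, 218] [862. 691.  84.]
top blue [342.4  80.4] [75, 29, 701] [823.  11.  84.]
top blue [390.8 175.3] [7, 7, 26] [ 527. -126.   84.]
top blue [271.4 177.8] [6, 7, 32] [522. 224.  84.]
top blue [484.9 183.6] [22, 19, 259] [ 500. -404.   84.]
top blue [114.2 238. ] [11, 7, 57] [351. 677.  84.]
top blue [430.6 238.3] [8, 6, 40] [ 342. -235.   84.]
top blue [224.8 300.2] [7, 7, 39] [175. 353.  84.]
scene blue [277.7   1.2] [15, 4, 43] [-2056. -1409.    84.]
scene blue [565.7  39.4] [59, 47, 2178] [-1853.   861.    84.]
scene blue [297.2  32. ] [13, 20, 89] [-1228.  -814.    84.]
scene blue [377.   59.4] [44, 74, 963] [-906. -142.   84.]
scene blue [291.  51.] [1, 9, 9] [-824. -657.   84.]
scene blue [362.   55.5] [11, 2, 11] [-936. -244.   84.]
scene blue [463.4 114.7] [50, 46, 1677] [-337.  429.   84.]
scene blue [250.1 151.4] [5, 8, 38] [ 340. -236.   84.]
scene blue [418.4 165.7] [6, 8, 34] [174. 350.  84.]
scene blue [178.7 173. ] [16, 9, 106] [ 570. -374.   84.]
scene blue [180.  183.2] [16, 6, 28] [ 618. -330.   84.]
scene blue [246.2 196.6] [7, 4, 21] [592. -97.  84.]
scene blue [350.7 210.3] [6, 11, 57] [521. 224.  84.]
scene blue [512.9 217.3] [8, 10, 56] [349. 672.  84.]
scene blue [225.6 290.3] [96, 58, 1153] [944.  64.  84.]
scene blue [237.6 278.3] [17, 18, 28] [899.  68.  84.]
scene blue [501.6 338.3] [33, 31, 328] [811. 676.  84.]
[[ 530.74402211 -132.88796118   38.        ]]
```

View pics/t1.png

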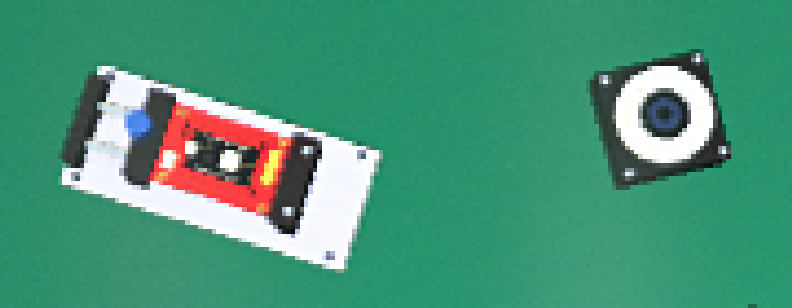

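View pics/s1.png

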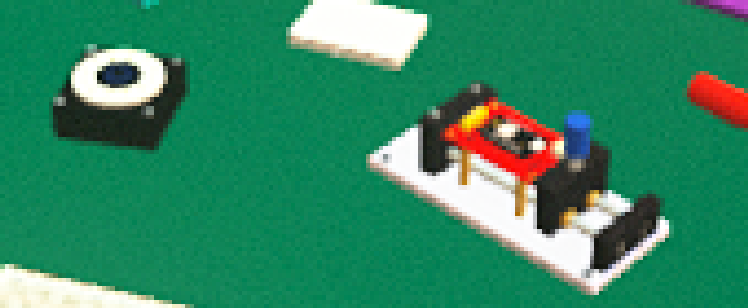

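Run:
```python
from h import *
d=read_camera('top'); d2=read_camera('scene')
def tri(u1,u2):
    o1,r1=ray(d,[u1]);o2,r2=ray(d2,[u2]);r1=r1[0];r2=r2[0]
    a=np.linalg.lstsq(np.c_[r1,-r2],o2-o1,rcond=None)[0]
    p,q=o1+a[0]*r1,o2+a[1]*r2; return ((p+q)/2).round(1),np.linalg.norm(p-q).round(1)
print('knob',tri([271.4,177.8],[350.7,210.3])); print('lens',tri([390.8,175.3],[246.2,196.6]))
print('lens z38',onz(d,[[390.8,175.3]],38),onz(d2,[[246.2,196.6]],38))
hsv=cv2.cvtColor(d['frame'],cv2.COLOR_RGB2HSV)
m=cv2.inRange(hsv,(0,0,185),(180,60,255)); m2=np.zeros_like(m); m2[155:220,245:335]=m[155:220,245:335]
c=np.vstack(cv2.findContours(m2,cv2.RETR_EXTERNAL,cv2.CHAIN_APPROX_NONE)[0])[:,0]
w=onz(d,c,10)[:,:2].astype(np.float32); r=cv2.minAreaRect(w); print('base',r)
for lo,hi in(((0,150,120),(6,255,255)),((174,150,120),(180,255,255))): pass
mr=cv2.inRange(hsv,(0,120,100),(30,255,255))|cv2.inRange(hsv,(172,120,100),(180,255,255))
m2[:]=0; m2[160:210,270:315]=mr[160:210,270:315]
c=np.vstack(cv2.findContours(m2,cv2.RETR_EXTERNAL,cv2.CHAIN_APPROX_NONE)[0])[:,0]
w=onz(d,c,51)[:,:2].astype(np.float32); r=cv2.minAreaRect(w); print('board',r,len(c))
```

```text
knob (array([522.3, 224.4,  85.2]), np.float64(0.5))
lens (array([ 536.3, -135.9,   36.7]), np.float64(0.2))
lens z38 [[ 536.02658158 -135.54471091   38.        ]] [[ 537.8917838  -134.91354447   38.        ]]
base ((505.2834167480469, 177.2725830078125), (210.13693237304688, 90.09077453613281), 71.88187408447266)
board ((504.1145324707031, 172.56570434570312), (85.36856842041016, 56.458377838134766), 72.12035369873047) 86
```

```bash
cat > go.py <<'E'
from h import *
YA=np.radians(72.0); HY=np.array([np.cos(YA),np.sin(YA),0]); HX=np.array([np.sin(YA),-np.cos(YA),0]); HO=np.array([504.1,172.5,0])
def hp(x,y,z): return HO+HX*x+HY*y+[0,0,z]
def tgt(sign):
    z=HX*sign; x=np.array([0,0,-1.]); return np.c_[x,np.cross(z,x),z]
def rep(P=None,sign=None):
    s=state(); Rm=rot(s); p=s['ee_pos']
    if sign is None: sign=1 if Rm[:,2]@HX>0 else -1
    T=tgt(sign); rv=R.from_matrix(Rm.T@T).as_rotvec(degrees=True)
    print('t',s['t'],'p',p.round(1),'w',round(s['gripper_width'],1),'F',s['wrist_force'].round(1),'q',np.round(s['q'],0)); print('holder-frame',(np.array([HX,HY,[0,0,1]])@(p-HO)).round(1))
    print('twist',rv.round(2),'toolaxes',Rm.round(3).tolist())
    if P is not None: print('shift now-axes',(Rm.T@(P-p)).round(1),'target-axes',(T.T@(P-p)).round(1))
E
python3 - <<'E'
from go import *
rep(hp(1,55,150)); rep(hp(1,55,150),1);rep(hp(1,55,150),-1)
E
```

```text
t 0.35 p [ 173.8 -600.2  231. ] w 84.9 F [-0.1 -0.1  0.1] q [-80.  12.  92.  -0.  75.  -6.]
holder-frame [ -75.4 -836.9  231. ]
twist [-5.585e+01 -3.000e-02 -2.000e-02] toolaxes [[-0.0, 0.961, 0.278], [0.001, 0.278, -0.961], [-1.0, 0.0, -0.001]]
shift now-axes [  81.4  563.9 -695.3] target-axes [ 81.  891.9  76.4]
t 0.35 p [ 173.8 -600.2  231. ] w 84.9 F [-0.1 -0.1  0.1] q [-80.  12.  92.  -0.  75.  -6.]
holder-frame [ -75.4 -836.9  231. ]
twist [-5.585e+01 -3.000e-02 -2.000e-02] toolaxes [[-0.0, 0.961, 0.278], [0.001, 0.278, -0.961], [-1.0, 0.0, -0.001]]
shift now-axes [  81.4  563.9 -695.3] target-axes [ 81.  891.9  76.4]
t 0.35 p [ 173.8 -600.2  231. ] w 84.9 F [-0.1 -0.1  0.1] q [-80.  12.  92.  -0.  75.  -6.]
holder-frame [ -75.4 -836.9  231. ]
twist [ 1.2415e+02 -2.0000e-02  3.0000e-02] toolaxes [[-0.0, 0.961, 0.278], [0.001, 0.278, -0.961], [-1.0, 0.0, -0.001]]
shift now-axes [  81.4  563.9 -695.3] target-axes [  81.  -891.9  -76.4]
```

>>> {"op": "carry_out", "data": {
  "deltas": [
    {"twist":[-7,0,0],"delta_pos":[0,0,0],"gripper":1},
    {"twist":[-7,0,0],"delta_pos":[0,0,0],"gripper":1},
    {"twist":[-7,0,0],"delta_pos":[0,0,0],"gripper":1},
    {"twist":[-7,0,0],"delta_pos":[0,0,0],"gripper":1},
    {"twist":[-7,0,0],"delta_pos":[0,0,0],"gripper":1},
    {"twist":[-7,0,0],"delta_pos":[0,0,0],"gripper":1},
    {"twist":[-7,0,0],"delta_pos":[0,0,0],"gripper":1},
    {"twist":[-7,0,0],"delta_pos":[0,0,0],"gripper":1}
  ],
  "squeeze": 30
}}

```text
t: 1.02
ee_pos: [173.8, -599.8, 230.5]
tcp_rot: [116.1, 89.9, 99.7]
wrist_force: [0.3, -0.3, -0.8]
gripper_width: 85.3
```

```bash
python3 -c "
from go import *
rep(hp(1,55,150))"
```

```text
t 1.0167 p [ 173.8 -599.8  230.5] w 85.3 F [ 0.3 -0.3 -0.8] q [-80.  12.  92.   0.  75. -64.]
holder-frame [ -75.5 -836.6  230.5]
twist [ 1.58 -0.04 -0.07] toolaxes [[-0.0, 0.283, 0.959], [0.001, 0.959, -0.283], [-1.0, 0.001, -0.001]]
shift now-axes [ 81.6 889.  101.2] target-axes [ 80.5 891.6  76.5]
```

>>> {"op": "carry_out", "data": {
  "deltas": [
    {"twist":[0.2,0,0],"delta_pos":[0,40,4],"gripper":1},
    {"twist":[0.2,0,0],"delta_pos":[0,40,4],"gripper":1},
    {"twist":[0.2,0,0],"delta_pos":[0,40,4],"gripper":1},
    {"twist":[0.2,0,0],"delta_pos":[0,40,4],"gripper":1},
    {"twist":[0.2,0,0],"delta_pos":[0,40,4],"gripper":1},
    {"twist":[0.2,0,0],"delta_pos":[0,40,4],"gripper":1},
    {"twist":[0.2,0,0],"delta_pos":[0,40,4],"gripper":1},
    {"twist":[0.2,0,0],"delta_pos":[0,40,4],"gripper":1}
  ]
}}

```text
t: 1.68
ee_pos: [298.2, -300.2, 228.1]
tcp_rot: [-65.7, 89.8, -84.3]
wrist_force: [0.7, 0.4, 0.4]
gripper_width: 85.5
```

>>> {"op": "carry_out", "data": {
  "deltas": [
    {"twist":[0,0,0],"delta_pos":[0,40,4],"gripper":1},
    {"twist":[0,0,0],"delta_pos":[0,40,4],"gripper":1},
    {"twist":[0,0,0],"delta_pos":[0,40,4],"gripper":1},
    {"twist":[0,0,0],"delta_pos":[0,40,4],"gripper":1},
    {"twist":[0,0,0],"delta_pos":[0,40,4],"gripper":1},
    {"twist":[0,0,0],"delta_pos":[0,40,4],"gripper":1},
    {"twist":[0,0,0],"delta_pos":[0,40,4],"gripper":1},
    {"twist":[0,0,0],"delta_pos":[0,40,4],"gripper":1}
  ]
}}

```text
t: 2.35
ee_pos: [433.2, 5.0, 230.5]
tcp_rot: [-15.9, 89.2, -34.7]
wrist_force: [0.4, -1.0, -0.3]
gripper_width: 85.6
```

```bash
python3 -c "
from go import *
rep(hp(1,55,150))"
```

```text
t 2.35 p [433.2   5.  230.5] w 85.6 F [ 0.4 -1.  -0.3] q [ -8. -13. 118.  -0.  74.  11.]
holder-frame [ -15.7 -181.2  230.5]
twist [-0.81  0.79  0.23] toolaxes [[0.012, 0.322, 0.947], [-0.008, 0.947, -0.322], [-1.0, -0.004, 0.014]]
shift now-axes [ 79.8 236.8  12.2] target-axes [ 80.5 236.2  16.7]
```

>>> {"op": "carry_out", "data": {
  "deltas": [
    {"twist":[0,0.2,0],"delta_pos":[4,36,2],"gripper":1},
    {"twist":[0,0.2,0],"delta_pos":[4,36,2],"gripper":1},
    {"twist":[0,0.2,0],"delta_pos":[4,36,2],"gripper":1},
    {"twist":[-0.5,0.2,0],"delta_pos":[4,36,2],"gripper":1},
    {"twist":[-0.3,0,0.2],"delta_pos":[4,30,2],"gripper":1},
    {"twist":[0,0,0],"delta_pos":[4,20,2],"gripper":1},
    {"twist":[0,0,0],"delta_pos":[4,5,2],"gripper":1},
    {"twist":[0,0,0],"delta_pos":[0,0,0],"gripper":1}
  ]
}}

```text
t: 3.02
ee_pos: [514.9, 208.3, 203.7]
tcp_rot: [30.6, 89.5, 13.3]
wrist_force: [-0.8, 0.5, -0.6]
gripper_width: 85.9
```

```bash
python3 -c "
from go import *
rep(hp(1,55,150))
d=read_camera('wrist'); save('w1.png',d)
print(proj(d,[hp(0,54.5,98),hp(0,0,51),hp(0,54.5,70)]))"
```

```text
t 3.0167 p [514.9 208.3 203.7] w 85.9 F [-0.8  0.5 -0.6] q [ 15.   5. 104.  -0.  71.  32.]
holder-frame [ -0.8  37.4 203.7]
twist [ 0.75  0.44 -0.26] toolaxes [[0.009, 0.296, 0.955], [0.002, 0.955, -0.296], [-1.0, 0.005, 0.008]]
shift now-axes [53.8 17.3  1.6] target-axes [53.7 17.6  1.8]
[[315.99687665 182.40257398]
 [314.99472522 222.0516441 ]
 [315.73972438 175.91572945]]
```

View pics/w1.png

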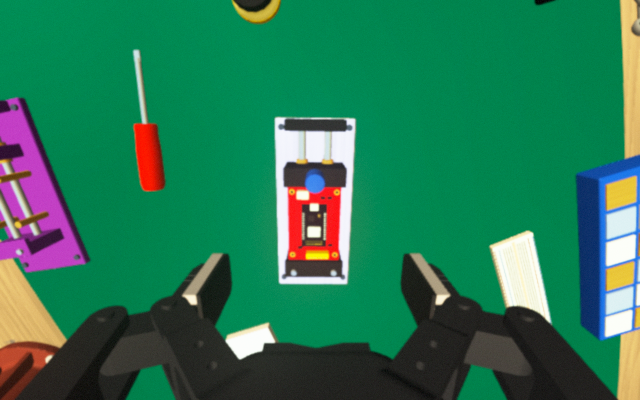

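The wrist view shows the knob at (315,181) and the board at (315,222). Both fall on my predictions, so I'll refine the pose from this view.

```bash
cat > ref.py <<'E'
from go import *
def ref(d):
    hsv=cv2.cvtColor(d['frame'],cv2.COLOR_RGB2HSV)
    def near(m,P,rad):
        u=proj(d,[P])[0]; k=np.zeros_like(m); cv2.circle(k,tuple(int(v) for v in u),rad,255,-1); return m&k
    def big(m):
        c=cv2.findContours(m,cv2.RETR_EXTERNAL,cv2.CHAIN_APPROX_NONE)[0]; return max(c,key=cv2.contourArea)[:,0]
    m=near(cv2.inRange(hsv,(0,0,170),(180,60,255)),hp(0,5,10),100)
    c=cv2.findContours(m,cv2.RETR_EXTERNAL,cv2.CHAIN_APPROX_NONE)[0]; c=np.vstack([a for a in c if cv2.contourArea(a)>30])[:,0]
    print('base',cv2.minAreaRect(onz(d,c,10)[:,:2].astype(np.float32)),'exp',hp(0,5,0).round(1))
    m=near(cv2.inRange(hsv,(100,120,50),(130,255,255)),hp(0,60,98),35); c=big(m)
    (u,r)=cv2.minEnclosingCircle(c); print('knob',u,r,((onz(d,[u],92)[0]-HO)@np.c_[HX,HY]).round(1))
    m=near(cv2.inRange(hsv,(0,120,100),(30,255,255))|cv2.inRange(hsv,(172,120,100),(180,255,255)),hp(0,0,51),60); c=big(m)
    r=cv2.minAreaRect(onz(d,c,51.2)[:,:2].astype(np.float32)); print('board',r,'hf',((np.array(r[0])-HO[:2])@np.c_[HX,HY][:2]).round(1))
E
python3 -c "
from ref import *
ref(read_camera('wrist'))"
```

```text
base ((503.94232177734375, 175.7518310546875), (209.95066833496094, 90.500732421875), 71.9244613647461) exp [505.6 177.3   0. ]
knob (314.5, 179.5) 11.597513198852539 [-1.3 55.2]
board ((501.5096130371094, 169.7484130859375), (85.56169128417969, 57.29505920410156), 72.52981567382812) hf [-1.6 -3.4]
```

>>> {"op": "carry_out", "data": {
  "deltas": [
    {"twist":[0.4,0.2,-0.1],"delta_pos":[15,6,0.5],"gripper":1},
    {"twist":[0.3,0.2,-0.1],"delta_pos":[20,6,0],"gripper":1},
    {"twist":[0,0,0],"delta_pos":[20,5,0],"gripper":1},
    {"twist":[0,0,0],"delta_pos":[20,0,0],"gripper":1},
    {"twist":[0,0,0],"delta_pos":[15,0,0],"gripper":1},
    {"twist":[0,0,0],"delta_pos":[10,0,0],"gripper":1},
    {"twist":[0,0,0],"delta_pos":[0,0,0],"gripper":1},
    {"twist":[0,0,0],"delta_pos":[0,0,0],"gripper":1}
  ]
}}

```text
t: 3.78
ee_pos: [522.9, 212.3, 107.0]
tcp_rot: [8.5, 89.5, -10.3]
wrist_force: [-0.9, -0.1, 0.3]
gripper_width: 85.4
```

```bash
python3 -c "
from ref import *
rep(hp(-0.3,55,71))
d=read_camera('wrist'); save('w2.png',d)
ref(d)"
```

```text
t 3.7833 p [522.9 212.3 107. ] w 85.4 F [-0.9 -0.1  0.3] q [ 15.  13. 106.  -0.  60.  34.]
holder-frame [  5.6  43.7 107. ]
twist [-0.83  0.52 -0.07] toolaxes [[0.009, 0.323, 0.946], [-0.002, 0.946, -0.323], [-1.0, 0.001, 0.009]]
shift now-axes [36.  11.2 -6.4] target-axes [36.  11.3 -5.9]
base ((502.5174560546875, 171.52296447753906), (187.1982421875, 90.27110290527344), 71.7732925415039) exp [505.6 177.3   0. ]
knob (303.0569763183594, 225.9303741455078) 20.16354751586914 [-1.5 55.7]
board ((501.80078125, 168.99391174316406), (85.50585174560547, 57.15814208984375), 71.2920913696289) hf [-1.1 -4. ]
```

View pics/w2.png

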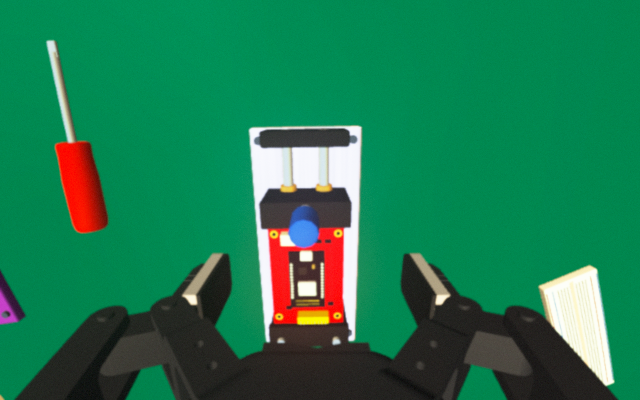

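>>> {"op": "carry_out", "data": {
  "deltas": [
    {"twist":[-0.8,0.5,-0.1],"delta_pos":[0,11.5,-6.5],"gripper":1},
    {"twist":[0,0,0],"delta_pos":[3,3,-2],"gripper":1},
    {"twist":[0,0,0],"delta_pos":[8,0,-1],"gripper":1},
    {"twist":[0,0,0],"delta_pos":[8,0,0],"gripper":1},
    {"twist":[0,0,0],"delta_pos":[8,0,0],"gripper":1},
    {"twist":[0,0,0],"delta_pos":[0,0,0],"gripper":1},
    {"twist":[0,0,0],"delta_pos":[0,0,0],"gripper":1},
    {"twist":[0,0,0],"delta_pos":[0,0,0],"gripper":1}
  ]
}}

```text
t: 4.5
ee_pos: [521.1, 232.0, 81.9]
tcp_rot: [32.7, 89.6, 14.8]
wrist_force: [-0.1, -0.3, 0.5]
gripper_width: 85.9
```

```bash
python3 -c "
from ref import *
rep(hp(-1,55.5,71))
d=read_camera('wrist'); save('w3.png',d)
ref(d)"
```

```text
t 4.5 p [521.1 232.   81.9] w 85.9 F [-0.1 -0.3  0.5] q [ 17.  16. 106.  -0.  58.  35.]
holder-frame [-2.2 61.8 81.9]
twist [ 0.09  0.34 -0.22] toolaxes [[0.007, 0.308, 0.952], [0.002, 0.952, -0.308], [-1.0, 0.004, 0.006]]
shift now-axes [10.9 -6.3  1.2] target-axes [10.9 -6.3  1.2]
base ((507.15283203125, 185.99093627929688), (150.76173400878906, 90.08438873291016), 71.83201599121094) exp [505.6 177.3   0. ]
knob (318.3601379394531, 275.0176086425781) 26.124557495117188 [-1.  56.4]
board ((523.7932739257812, 172.45689392089844), (63.097259521484375, 16.106678009033203), 73.10014343261719) hf [18.7  6. ]
```

View pics/w3.png

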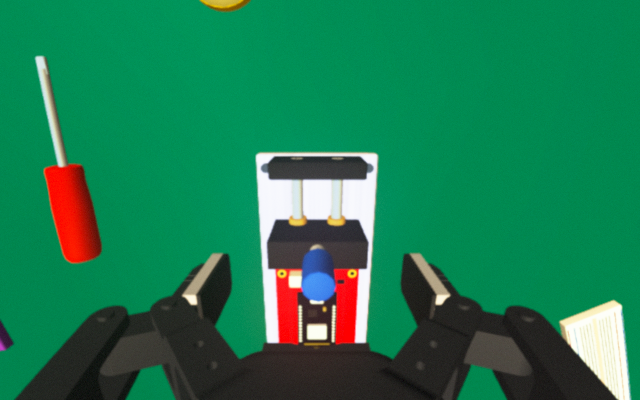

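>>> {"op": "carry_out", "data": {
  "deltas": [
    {"twist":[0,0.3,-0.2],"delta_pos":[4,-5,1],"gripper":1},
    {"twist":[0,0,0],"delta_pos":[5,0,0],"gripper":1},
    {"twist":[0,0,0],"delta_pos":[0,0,0],"gripper":0},
    {"twist":[0,0,0],"delta_pos":[0,0,0],"gripper":-0.5},
    {"twist":[0,0,0],"delta_pos":[0,0,0],"gripper":-1},
    {"twist":[0,0,0],"delta_pos":[0,0,0],"gripper":-1},
    {"twist":[0,0,0],"delta_pos":[0,0,0],"gripper":-1},
    {"twist":[0,0,0],"delta_pos":[0,0,0],"gripper":-1}
  ]
}}

```text
t: 5.22
ee_pos: [520.3, 226.2, 72.9]
tcp_rot: [168.9, 89.9, 150.9]
wrist_force: [-1.8, -0.1, -0.4]
gripper_width: 17.4
```

```bash
python3 -c "
from ref import *
rep(hp(-1,55.5,71))
d=read_camera('wrist'); save('w4.png',d)"
```

```text
t 5.2167 p [520.3 226.2  72.9] w 17.4 F [-1.8 -0.1 -0.4] q [ 16.  16. 106.   0.  57.  34.]
holder-frame [-1.2 56.  72.9]
twist [-0.01 -0.08 -0.02] toolaxes [[-0.001, 0.309, 0.951], [0.001, 0.951, -0.309], [-1.0, 0.0, -0.001]]
shift now-axes [ 1.9 -0.6  0.2] target-axes [ 1.9 -0.5  0.2]
```

View pics/w4.png

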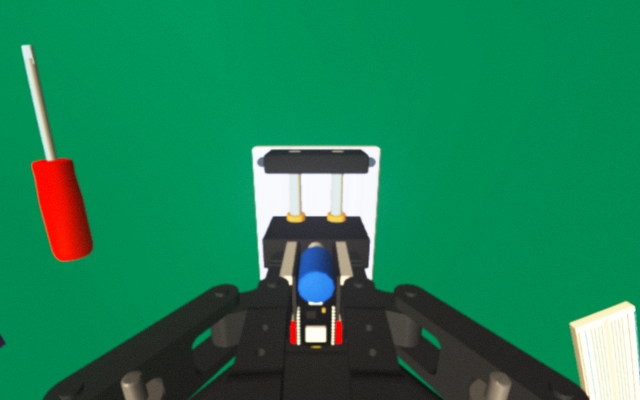

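The knob is gripped: width 17.4, centred at (316,275). Next I pull along +y.

>>> {"op": "carry_out", "data": {
  "deltas": [
    {"twist":[0,0,0],"delta_pos":[0,3,0],"gripper":-1},
    {"twist":[0,0,0],"delta_pos":[0,4,0],"gripper":-1},
    {"twist":[0,0,0],"delta_pos":[0,4,0],"gripper":-1},
    {"twist":[0,0,0],"delta_pos":[0,4,0],"gripper":-1},
    {"twist":[0,0,0],"delta_pos":[0,3,0],"gripper":-1},
    {"twist":[0,0,0],"delta_pos":[0,1,0],"gripper":-1},
    {"twist":[0,0,0],"delta_pos":[0,0,0],"gripper":-1},
    {"twist":[0,0,0],"delta_pos":[0,0,0],"gripper":-1}
  ]
}}

```text
t: 5.93
ee_pos: [525.4, 242.0, 72.8]
tcp_rot: [-100.5, 89.3, -118.3]
wrist_force: [-1.6, -3.6, 1.3]
gripper_width: 17.0
```

```bash
python3 -c "
from ref import *
rep(hp(-1,55.5,71))"
```

```text
t 5.9333 p [525.4 242.   72.8] w 17.0 F [-1.6 -3.6  1.3] q [ 18.  18. 105.  -1.  58.  36.]
holder-frame [-1.2 72.7 72.8]
twist [ 0.18 -0.12  0.65] toolaxes [[-0.005, 0.306, 0.952], [-0.01, 0.952, -0.306], [-1.0, -0.011, -0.002]]
shift now-axes [  2.  -17.2   0.2] target-axes [  1.8 -17.2   0.2]
```

>>> {"op": "carry_out", "data": {
  "deltas": [
    {"twist":[0,0,0],"delta_pos":[0,2,0],"gripper":-1},
    {"twist":[0,0,0],"delta_pos":[0,2,0],"gripper":-1},
    {"twist":[0,0,0],"delta_pos":[0,1,0],"gripper":-1},
    {"twist":[0,0,0],"delta_pos":[0,0,0],"gripper":-1},
    {"twist":[0,0,0],"delta_pos":[0,0,0],"gripper":-1},
    {"twist":[0,0,0],"delta_pos":[0,0,0],"gripper":-1},
    {"twist":[0,0,0],"delta_pos":[0,0,0],"gripper":0},
    {"twist":[0,0,0],"delta_pos":[0,0,0],"gripper":1}
  ]
}}

```text
t: 6.6
ee_pos: [526.5, 243.3, 72.7]
tcp_rot: [-96.3, 88.8, -114.0]
wrist_force: [-0.1, 0.1, -0.1]
gripper_width: 40.1
```

```bash
python3 -c "
from ref import *
rep(hp(-1,55.5,150))
d=read_camera('wrist'); save('w5.png',d); d=read_camera('scene'); save('s5.png',d,(300,180,400,250),6)"
```

```text
t 6.6 p [526.5 243.3  72.7] w 40.1 F [-0.1  0.1 -0.1] q [ 18.  18. 104.  -1.  59.  37.]
holder-frame [-0.6 74.3 72.7]
twist [ 0.27 -0.13  1.18] toolaxes [[-0.008, 0.304, 0.952], [-0.019, 0.952, -0.305], [-1.0, -0.021, -0.002]]
shift now-axes [-76.9 -20.3  -0.7] target-axes [-77.3 -18.8  -0.4]
```

View pics/w5.png

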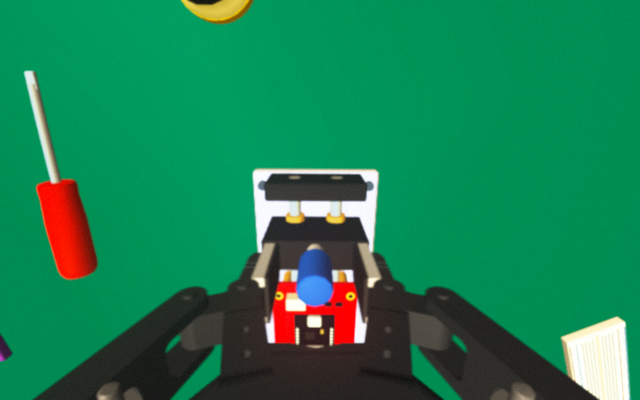

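View pics/s5.png

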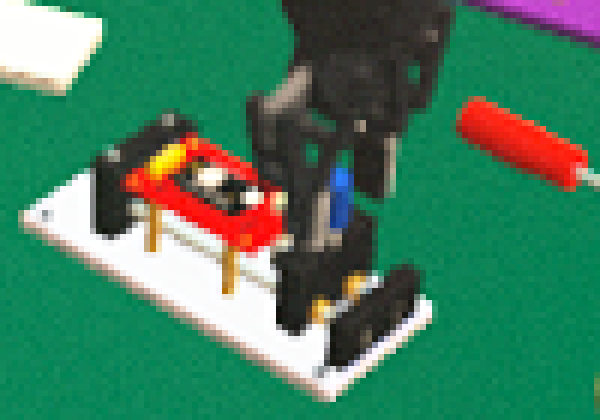

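The jaw is back against its stop, 18.3 mm from where it started, and the knob is released. Now I rise and move over the board.

>>> {"op": "carry_out", "data": {
  "deltas": [
    {"twist":[0,0,0],"delta_pos":[0,0,0],"gripper":1},
    {"twist":[0,0,0.3],"delta_pos":[-10,0,0],"gripper":1},
    {"twist":[0,0,0.3],"delta_pos":[-20,0,0],"gripper":1},
    {"twist":[0,0,0.3],"delta_pos":[-25,0,0],"gripper":1},
    {"twist":[0,0,0.3],"delta_pos":[-20,-5,0],"gripper":1},
    {"twist":[0,0,0],"delta_pos":[-5,-20,0],"gripper":1},
    {"twist":[0,0,0],"delta_pos":[0,-25,0],"gripper":1},
    {"twist":[0,0,0],"delta_pos":[0,-15,0],"gripper":1}
  ]
}}

```text
t: 7.37
ee_pos: [509.3, 185.1, 160.6]
tcp_rot: [72.2, 89.5, 54.8]
wrist_force: [0.4, -0.1, -0.3]
gripper_width: 85.3
```

```bash
python3 -c "
from ref import *
rep(hp(-1,0,100))
d=read_camera('wrist'); save('w6.png',d);ref(d)"
```

```text
t 7.3667 p [509.3 185.1 160.6] w 85.3 F [ 0.4 -0.1 -0.3] q [ 12.   6. 108.   0.  66.  30.]
holder-frame [  1.1  13.6 160.6]
twist [ 0.63  0.16 -0.49] toolaxes [[0.005, 0.299, 0.954], [0.007, 0.954, -0.299], [-1.0, 0.009, 0.003]]
shift now-axes [ 60.4 -14.1  -2.4] target-axes [ 60.6 -13.6  -2.1]
base ((502.03680419921875, 169.61282348632812), (198.11465454101562, 90.34152221679688), 71.87189483642578) exp [505.6 177.3   0. ]
knob (313.0, 141.3947296142578) 13.373212814331055 [-1.2 69.4]
board ((501.52923583984375, 170.90725708007812), (89.15391540527344, 57.540252685546875), 72.44683074951172) hf [-2.  -2.3]
```

View pics/w6.png

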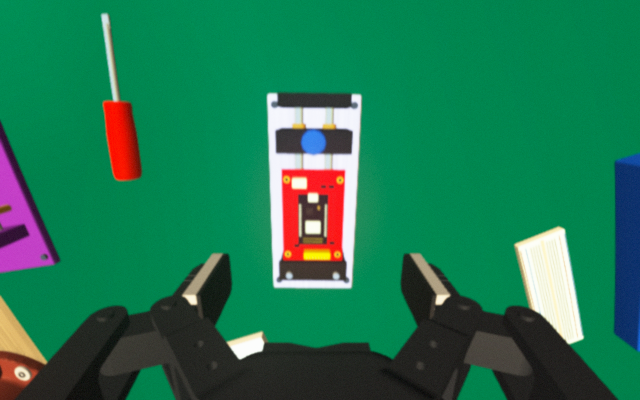

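>>> {"op": "carry_out", "data": {
  "deltas": [
    {"twist":[0.6,0.1,-0.4],"delta_pos":[5,-12,-2],"gripper":1},
    {"twist":[0,0,0],"delta_pos":[15,-3,0],"gripper":1},
    {"twist":[0,0,0],"delta_pos":[20,0,0],"gripper":1},
    {"twist":[0,0,0],"delta_pos":[20,0,0],"gripper":1},
    {"twist":[0,0,0],"delta_pos":[20,0,0],"gripper":1},
    {"twist":[0,0,0],"delta_pos":[15,0,0],"gripper":1},
    {"twist":[0,0,0],"delta_pos":[5,0,0],"gripper":1},
    {"twist":[0,0,0],"delta_pos":[0,0,0],"gripper":1}
  ]
}}

```text
t: 8.08
ee_pos: [504.8, 168.2, 60.9]
tcp_rot: [26.4, 89.4, 8.1]
wrist_force: [0.0, -0.7, -0.2]
gripper_width: 85.5
```

```bash
python3 -c "
from ref import *
rep(hp(-1.2,-1,27))
d=read_camera('wrist'); save('w7.png',d)"
```

```text
t 8.0833 p [504.8 168.2  60.9] w 85.5 F [ 0.  -0.7 -0.2] q [ 11.  13. 112.  -0.  54.  29.]
holder-frame [ 2.  -3.8 60.9]
twist [-0.31  0.5  -0.25] toolaxes [[0.01, 0.314, 0.949], [0.001, 0.949, -0.314], [-1.0, 0.004, 0.009]]
shift now-axes [33.9  2.7 -3.5] target-axes [33.9  2.8 -3.2]
```

View pics/w7.png

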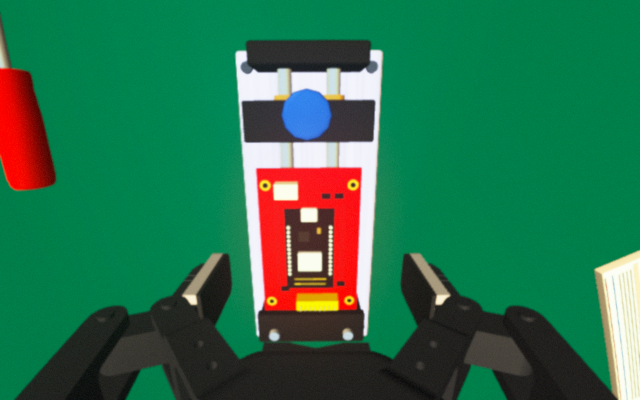

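>>> {"op": "carry_out", "data": {
  "deltas": [
    {"twist":[-0.3,0.5,-0.2],"delta_pos":[2,2.5,-3.5],"gripper":1},
    {"twist":[0,0,0],"delta_pos":[8,0,0],"gripper":1},
    {"twist":[0,0,0],"delta_pos":[10,0,0],"gripper":1},
    {"twist":[0,0,0],"delta_pos":[8,0,0],"gripper":1},
    {"twist":[0,0,0],"delta_pos":[5,0,0],"gripper":1},
    {"twist":[0,0,0],"delta_pos":[0,0,0],"gripper":1},
    {"twist":[0,0,0],"delta_pos":[0,0,0],"gripper":1},
    {"twist":[0,0,0],"delta_pos":[0,0,0],"gripper":1}
  ]
}}

```text
t: 8.8
ee_pos: [505.6, 173.3, 28.8]
tcp_rot: [36.8, 89.6, 18.8]
wrist_force: [-0.5, 0.0, -0.2]
gripper_width: 85.4
```

```bash
python3 -c "
from ref import *
rep(hp(-1.2,-1,27))
d=read_camera('wrist'); save('w8.png',d)"
```

```text
t 8.8 p [505.6 173.3  28.8] w 85.4 F [-0.5  0.  -0.2] q [ 11.  17. 112.   0.  51.  29.]
holder-frame [ 1.2  1.2 28.8]
twist [ 0.06  0.32 -0.24] toolaxes [[0.007, 0.308, 0.951], [0.002, 0.951, -0.308], [-1.0, 0.004, 0.006]]
shift now-axes [ 1.8 -2.2 -2.4] target-axes [ 1.8 -2.2 -2.4]
```

View pics/w8.png

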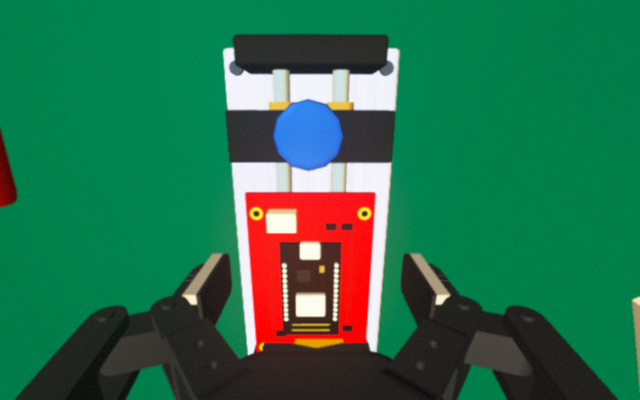

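>>> {"op": "carry_out", "data": {
  "deltas": [
    {"twist":[0,0.3,-0.2],"delta_pos":[1,-2,-2.4],"gripper":0.7},
    {"twist":[0,0,0],"delta_pos":[0,0,0],"gripper":0.5},
    {"twist":[0,0,0],"delta_pos":[0,0,0],"gripper":0.48},
    {"twist":[0,0,0],"delta_pos":[0,0,0],"gripper":0.48},
    {"twist":[0,0,0],"delta_pos":[0,0,0],"gripper":0.48},
    {"twist":[0,0,0],"delta_pos":[0,0,0],"gripper":0.48},
    {"twist":[0,0,0],"delta_pos":[0,0,0],"gripper":0.48},
    {"twist":[0,0,0],"delta_pos":[0,0,0],"gripper":0.48}
  ]
}}

```text
t: 9.52
ee_pos: [503.9, 172.2, 29.5]
tcp_rot: [35.1, 89.8, 17.1]
wrist_force: [0.2, -0.2, 1.0]
gripper_width: 63.3
```

```bash
python3 -c "
from ref import *
rep(hp(-1.2,-1,27))
d=read_camera('wrist'); save('w9.png',d)
for r in range(150,260,1):
    f=d['frame'][r,325].astype(int)
    if f[0]>150 and f[1]<80: print(r,((onz(d,[[325,r]],51.2)[0]-HO)@np.c_[HX,HY]).round(1)); break
row=d['frame'][230].astype(int); c=np.where((row[:,0]>150)&(row[:,1]<80))[0]; print(c.min(),c.max(),((onz(d,[[c.min(),230],[c.max(),230]],51.2)-HO)@np.c_[HX,HY]).round(1))
d=read_camera('scene'); save('s9.png',d,(300,180,400,250),6)"
```

```text
t 9.5167 p [503.9 172.2  29.5] w 63.3 F [ 0.2 -0.2  1. ] q [ 11.  17. 112.   0.  51.  29.]
holder-frame [-0.1 -0.4 29.5]
twist [ 0.04  0.16 -0.11] toolaxes [[0.003, 0.308, 0.951], [0.001, 0.951, -0.308], [-1.0, 0.002, 0.003]]
shift now-axes [ 2.5 -0.6 -1.1] target-axes [ 2.5 -0.6 -1.1]
189 [ 3.7 43. ]
252 374 [[-28.8  24.1]
 [ 25.9  24. ]]
```

View pics/w9.png

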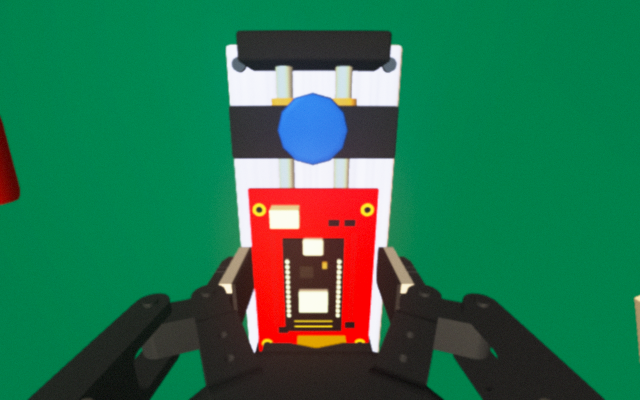

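View pics/s9.png

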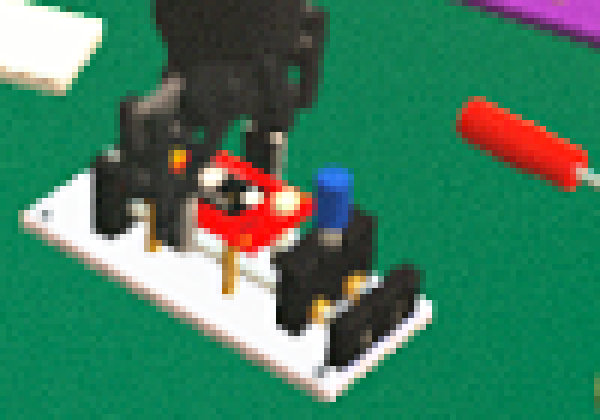

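>>> {"op": "carry_out", "data": {
  "deltas": [
    {"twist":[0,0.2,-0.1],"delta_pos":[3,-0.7,-1.2],"gripper":0.48},
    {"twist":[0,0,0],"delta_pos":[1.5,0,0],"gripper":0.48},
    {"twist":[0,0,0],"delta_pos":[0,0,0],"gripper":0.45},
    {"twist":[0,0,0],"delta_pos":[0,0,0],"gripper":0.4},
    {"twist":[0,0,0],"delta_pos":[0,0,0],"gripper":0.35},
    {"twist":[0,0,0],"delta_pos":[0,0,0],"gripper":0.2},
    {"twist":[0,0,0],"delta_pos":[0,0,0],"gripper":-0.2},
    {"twist":[0,0,0],"delta_pos":[0,0,0],"gripper":-1}
  ]
}}

```text
t: 10.28
ee_pos: [502.2, 171.8, 24.4]
tcp_rot: [-168.5, 89.9, 173.5]
wrist_force: [-1.3, 0.1, 0.2]
gripper_width: 55.0
```

```bash
python3 -c "
from ref import *
rep(hp(-1.2,-1,27))
d=read_camera('wrist'); save('w10.png',d)
d=read_camera('scene'); save('s10.png',d,(300,180,400,250),6)"
```

```text
t 10.2833 p [502.2 171.8  24.4] w 55.0 F [-1.3  0.1  0.2] q [ 11.  17. 112.   0.  51.  29.]
holder-frame [-1.6 -1.2 24.4]
twist [ 0.05 -0.1   0.02] toolaxes [[-0.002, 0.308, 0.951], [0.0, 0.951, -0.308], [-1.0, -0.0, -0.002]]
shift now-axes [-2.6  0.2  0.4] target-axes [-2.6  0.2  0.4]
```

View pics/w10.png

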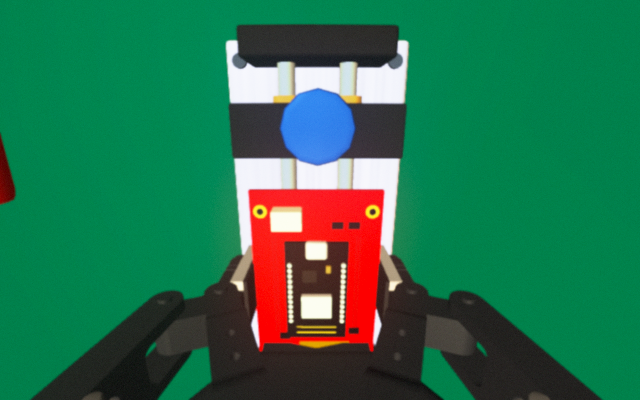

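View pics/s10.png

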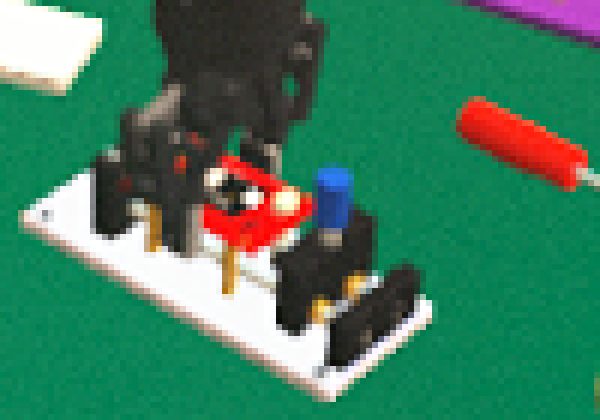

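The board is gripped (width 55) with no vertical load on the wrist. I'll draw it 9 mm towards +y.

>>> {"op": "carry_out", "data": {
  "deltas": [
    {"twist":[0,0,0],"delta_pos":[0,1.5,0],"gripper":-1},
    {"twist":[0,0,0],"delta_pos":[0,2,0],"gripper":-1},
    {"twist":[0,0,0],"delta_pos":[0,2,0],"gripper":-1},
    {"twist":[0,0,0],"delta_pos":[0,2,0],"gripper":-1},
    {"twist":[0,0,0],"delta_pos":[0,1.5,0],"gripper":-1},
    {"twist":[0,0,0],"delta_pos":[0,0,0],"gripper":-1},
    {"twist":[0,0,0],"delta_pos":[0,0,0],"gripper":-1},
    {"twist":[0,0,0],"delta_pos":[0,0,0],"gripper":-1}
  ]
}}

```text
t: 11.05
ee_pos: [505.4, 181.3, 24.4]
tcp_rot: [-151.6, 89.9, -169.5]
wrist_force: [-0.2, 0.9, -0.3]
gripper_width: 55.3
```

```bash
python3 -c "
from ref import *
rep(hp(-1.2,8,25))
d=read_camera('wrist'); save('w11.png',d)
d=read_camera('top'); save('t11.png',d,(250,150,340,220),8)
d=read_camera('scene'); save('s11.png',d,(300,180,400,250),6)"
```

```text
t 11.05 p [505.4 181.3  24.4] w 55.3 F [-0.2  0.9 -0.3] q [ 12.  18. 111.   0.  51.  30.]
holder-frame [-1.5  8.8 24.4]
twist [ 0.08 -0.08  0.04] toolaxes [[-0.002, 0.308, 0.951], [-0.0, 0.951, -0.308], [-1.0, -0.001, -0.001]]
shift now-axes [-0.6 -0.8  0.3] target-axes [-0.6 -0.8  0.3]
```

View pics/w11.png

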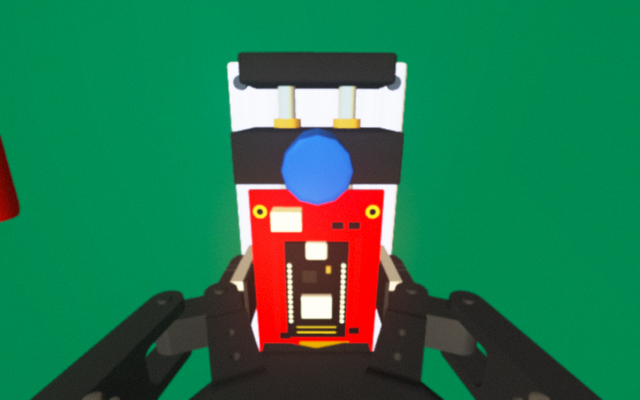

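View pics/s11.png

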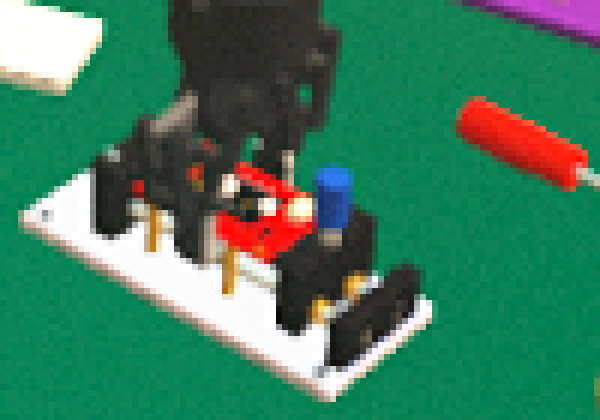

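The board moved 10 mm with the fingers and did not slip. I'll lift slowly.

>>> {"op": "carry_out", "data": {
  "deltas": [
    {"twist":[0,0,0],"delta_pos":[-1.5,-0.5,0],"gripper":-1},
    {"twist":[0,0,0],"delta_pos":[-3,0,0],"gripper":-1},
    {"twist":[0,0,0],"delta_pos":[-4,0,0],"gripper":-1},
    {"twist":[0,0,0],"delta_pos":[-4,0,0],"gripper":-1},
    {"twist":[0,0,0],"delta_pos":[-4,0,0],"gripper":-1},
    {"twist":[0,0,0],"delta_pos":[-2,0,0],"gripper":-1},
    {"twist":[0,0,0],"delta_pos":[0,0,0],"gripper":-1},
    {"twist":[0,0,0],"delta_pos":[0,0,0],"gripper":-1}
  ]
}}

```text
t: 11.87
ee_pos: [505.0, 180.7, 45.0]
tcp_rot: [-176.0, 89.9, 166.1]
wrist_force: [-0.3, 0.4, -0.9]
gripper_width: 54.9
```

```bash
python3 -c "
from ref import *
rep(hp(-1.2,9,110))
d=read_camera('wrist'); save('w12.png',d)
d=read_camera('scene'); save('s12.png',d,(300,170,400,240),6)"
```

```text
t 11.8667 p [505.  180.7  45. ] w 54.9 F [-0.3  0.4 -0.9] q [ 12.  16. 111.   0.  53.  30.]
holder-frame [-1.6  8.1 45. ]
twist [ 0.03 -0.08  0.01] toolaxes [[-0.001, 0.309, 0.951], [0.0, 0.951, -0.309], [-1.0, -0.0, -0.001]]
shift now-axes [-65.    0.9   0.3] target-axes [-65.    0.9   0.4]
```

View pics/w12.png

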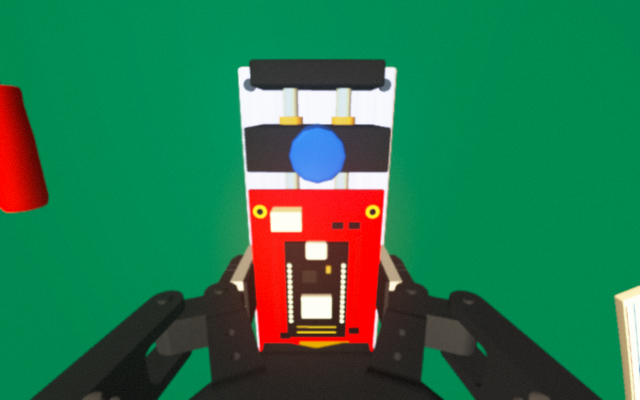

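View pics/s12.png

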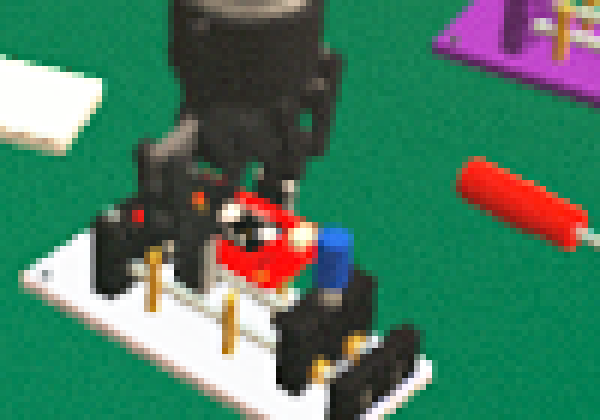

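The board is clear of the lips and level, and its position in the wrist view has not changed. I'll lift higher, then carry it to the lens.

>>> {"op": "carry_out", "data": {
  "deltas": [
    {"twist":[0,0,0],"delta_pos":[-4,0,0],"gripper":-1},
    {"twist":[0,0,0],"delta_pos":[-8,0,0],"gripper":-1},
    {"twist":[0,0,0],"delta_pos":[-12,0,0],"gripper":-1},
    {"twist":[0,0,0],"delta_pos":[-14,0,0],"gripper":-1},
    {"twist":[0,0,0],"delta_pos":[-14,0,0],"gripper":-1},
    {"twist":[0,0,0],"delta_pos":[-12,0,0],"gripper":-1},
    {"twist":[0,0,0],"delta_pos":[-6,0,0],"gripper":-1},
    {"twist":[0,0,0],"delta_pos":[0,0,0],"gripper":-1}
  ]
}}

```text
t: 12.63
ee_pos: [504.6, 180.6, 121.8]
tcp_rot: [-164.1, 89.9, 177.9]
wrist_force: [-0.2, -0.6, -0.1]
gripper_width: 55.1
```

```bash
python3 -c "
from ref import *
rep(np.array([534.9,-136,114.4]))
d=read_camera('wrist'); save('w13.png',d)"
```

```text
t 12.6333 p [504.6 180.6 121.8] w 55.1 F [-0.2 -0.6 -0.1] q [ 12.   9. 109.   0.  62.  30.]
holder-frame [ -2.    7.9 121.8]
twist [ 0.04 -0.14  0.04] toolaxes [[-0.003, 0.308, 0.951], [0.0, 0.951, -0.308], [-1.0, -0.001, -0.002]]
shift now-axes [   7.3 -291.9  126.5] target-axes [   7.4 -291.8  126.6]
```

View pics/w13.png

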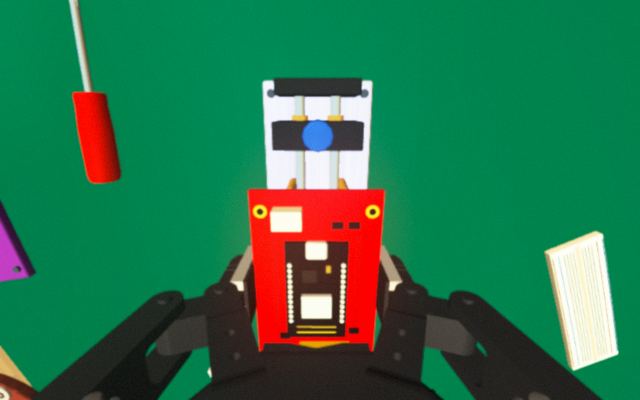

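>>> {"op": "carry_out", "data": {
  "deltas": [
    {"twist":[0,0,0],"delta_pos":[0,-4,2],"gripper":-1},
    {"twist":[0,0,0],"delta_pos":[0,-8,3.5],"gripper":-1},
    {"twist":[0,0,0],"delta_pos":[0,-12,5],"gripper":-1},
    {"twist":[0,0,0],"delta_pos":[0,-15,6.5],"gripper":-1},
    {"twist":[0,0,0],"delta_pos":[0,-16,7],"gripper":-1},
    {"twist":[0,0,0],"delta_pos":[0,-16,7],"gripper":-1},
    {"twist":[0,0,0],"delta_pos":[0,-16,7],"gripper":-1},
    {"twist":[0,0,0],"delta_pos":[0,-16,7],"gripper":-1}
  ]
}}

```text
t: 13.35
ee_pos: [510.9, 62.9, 115.2]
tcp_rot: [-157.1, 89.2, -174.7]
wrist_force: [0.1, 0.5, -0.5]
gripper_width: 55.1
```

```bash
python3 -c "
from ref import *
rep(np.array([534.9,-136,114.4]))"
```

```text
t 13.35 p [510.9  62.9 115.2] w 55.1 F [ 0.1  0.5 -0.5] q [ -1.   7. 112.  -0.  62.  17.]
holder-frame [  40.3 -102.2  115.2]
twist [ 0.37 -0.76  0.32] toolaxes [[-0.014, 0.303, 0.953], [-0.001, 0.953, -0.303], [-1.0, -0.006, -0.013]]
shift now-axes [   0.7 -182.3   83.1] target-axes [   0.8 -181.7   84.3]
```

>>> {"op": "carry_out", "data": {
  "deltas": [
    {"twist":[0,-0.2,0],"delta_pos":[-0.5,-16,7],"gripper":-1},
    {"twist":[0,-0.2,0],"delta_pos":[-0.5,-16,7],"gripper":-1},
    {"twist":[0,-0.2,0],"delta_pos":[-0.5,-16,7],"gripper":-1},
    {"twist":[0,-0.2,0],"delta_pos":[-0.5,-16,7],"gripper":-1},
    {"twist":[0,0,0.1],"delta_pos":[-0.5,-16,7],"gripper":-1},
    {"twist":[0,0,0.1],"delta_pos":[-0.5,-16,7],"gripper":-1},
    {"twist":[0,0,0.1],"delta_pos":[0,-15,6.5],"gripper":-1},
    {"twist":[0,0,0],"delta_pos":[0,-12,5.5],"gripper":-1}
  ]
}}

```text
t: 14.02
ee_pos: [516.4, -83.5, 109.5]
tcp_rot: [-161.6, 89.0, -179.4]
wrist_force: [0.2, -0.1, -0.1]
gripper_width: 55.0
```

```bash
python3 -c "
from ref import *
rep(np.array([534.9,-136,114.4]))"
```

```text
t 14.0167 p [516.4 -83.5 109.5] w 55.0 F [ 0.2 -0.1 -0.1] q [-17.   9. 111.  -0.  61.   1.]
holder-frame [  90.8 -239.6  109.5]
twist [ 0.17 -0.94  0.31] toolaxes [[-0.017, 0.306, 0.952], [-0.0, 0.952, -0.306], [-1.0, -0.005, -0.016]]
shift now-axes [ -5.3 -44.4  33.6] target-axes [ -4.9 -44.3  33.8]
```

>>> {"op": "carry_out", "data": {
  "deltas": [
    {"twist":[0,-0.3,0.1],"delta_pos":[-1.5,-11,9],"gripper":-1},
    {"twist":[0,-0.3,0.1],"delta_pos":[-1.5,-10,8],"gripper":-1},
    {"twist":[0,-0.3,0.1],"delta_pos":[-1,-8,6],"gripper":-1},
    {"twist":[0,0,0],"delta_pos":[-1,-5,4],"gripper":-1},
    {"twist":[0,0,0],"delta_pos":[0,-3,2],"gripper":-1},
    {"twist":[0,0,0],"delta_pos":[0,0,0],"gripper":-1},
    {"twist":[0,0,0],"delta_pos":[0,0,0],"gripper":-1},
    {"twist":[0,0,0],"delta_pos":[0,0,0],"gripper":-1}
  ]
}}

```text
t: 14.68
ee_pos: [529.0, -134.5, 109.6]
tcp_rot: [-177.5, 89.4, 164.4]
wrist_force: [-0.1, 0.2, -0.4]
gripper_width: 54.9
```

```bash
python3 -c "
from ref import *
rep(np.array([534.9,-136,114.4]))
d=read_camera('wrist'); save('w14.png',d)
d=read_camera('scene'); save('s14.png',d,(180,120,300,220),6)
d=read_camera('top'); save('t14.png',d,(240,130,440,230),4)
print(proj(d,[[536.6,-135.3,141]]))"
```

```text
t 14.6833 p [ 529.  -134.5  109.6] w 54.9 F [-0.1  0.2 -0.4] q [-22.  11. 108.  -0.  61.  -3.]
holder-frame [ 118.6 -284.2  109.6]
twist [-0.13 -0.55  0.02] toolaxes [[-0.009, 0.311, 0.95], [0.003, 0.95, -0.311], [-1.0, -0.0, -0.01]]
shift now-axes [-4.9  0.4  6. ] target-axes [-4.8  0.4  6.1]
[[398.00272199 167.96322546]]
```

View pics/w14.png

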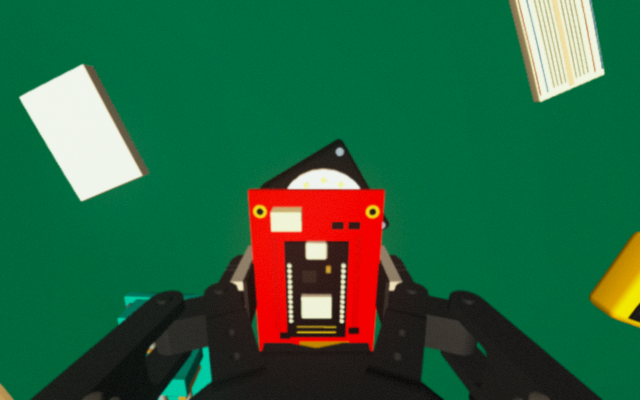

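View pics/s14.png

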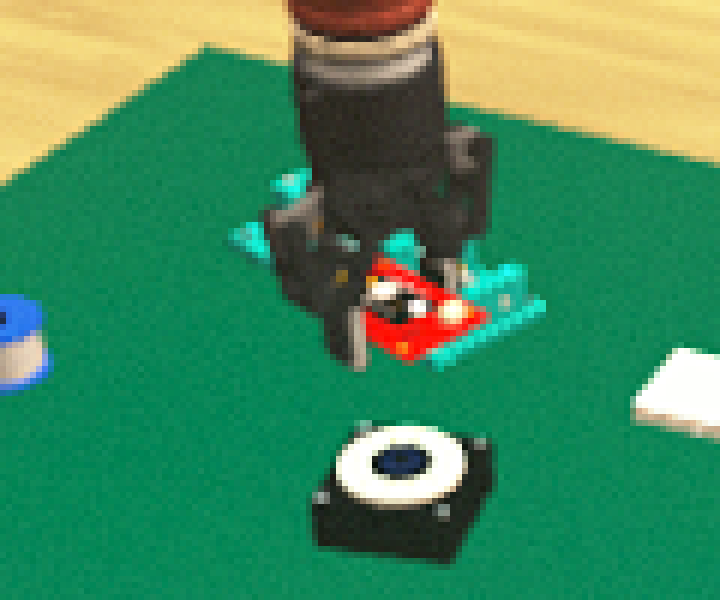

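View pics/t14.png

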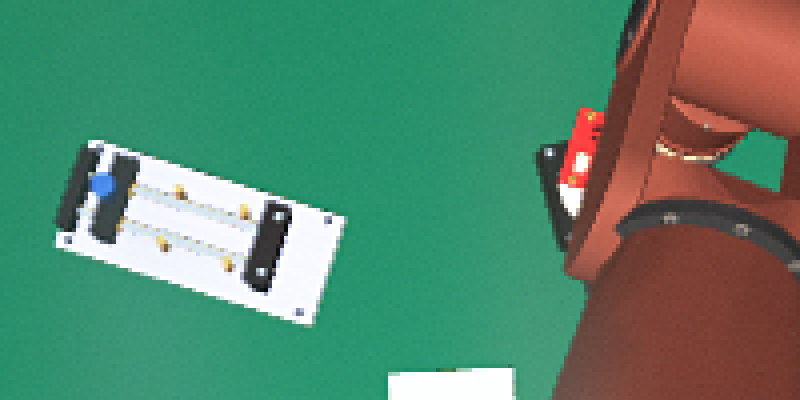

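>>> {"op": "carry_out", "data": {
  "deltas": [
    {"twist":[-0.1,-0.3,0],"delta_pos":[-2,0,2.5],"gripper":-1},
    {"twist":[0,-0.2,0],"delta_pos":[-2,0,2],"gripper":-1},
    {"twist":[0,0,0],"delta_pos":[-1,0,1],"gripper":-1},
    {"twist":[0,0,0],"delta_pos":[0,0,0],"gripper":-1},
    {"twist":[0,0,0],"delta_pos":[0,0,0],"gripper":-1},
    {"twist":[0,0,0],"delta_pos":[0,0,0],"gripper":-1},
    {"twist":[0,0,0],"delta_pos":[0,0,0],"gripper":-1},
    {"twist":[0,0,0],"delta_pos":[0,0,0],"gripper":-1}
  ]
}}

```text
t: 15.5
ee_pos: [535.2, -134.7, 115.7]
tcp_rot: [-19.5, 89.9, -37.4]
wrist_force: [0.4, -0.6, -0.7]
gripper_width: 54.9
```

```bash
python3 -c "
from ref import *
rep(np.array([534.9,-136,114.4]))
print(np.abs(state()['qvel']).max())
d=read_camera('scene'); save('s15.png',d,(200,140,300,220),8)
c=np.array([536.6,-135.3,141.2]); pts=[c]+[c+HX*a*28+HY*b*45 for a,b in((1,1),(1,-1),(-1,-1),(-1,1))]
print(((proj(d,pts)-[200,140])*8).round(0).tolist())
# red corners seen
"
```

```text
t 15.5 p [ 535.2 -134.7  115.7] w 54.9 F [ 0.4 -0.6 -0.7] q [-21.  11. 108.  -0.  61.  -4.]
holder-frame [ 124.5 -282.6  115.7]
twist [0.14 0.06 0.02] toolaxes [[0.001, 0.307, 0.952], [-0.001, 0.952, -0.307], [-1.0, -0.0, 0.001]]
shift now-axes [ 1.3 -1.3  0.1] target-axes [ 1.3 -1.3  0.1]
0.12027379943999154
[[350.0, 238.0], [369.0, 308.0], [221.0, 224.0], [331.0, 172.0], [479.0, 252.0]]
```

View pics/s15.png

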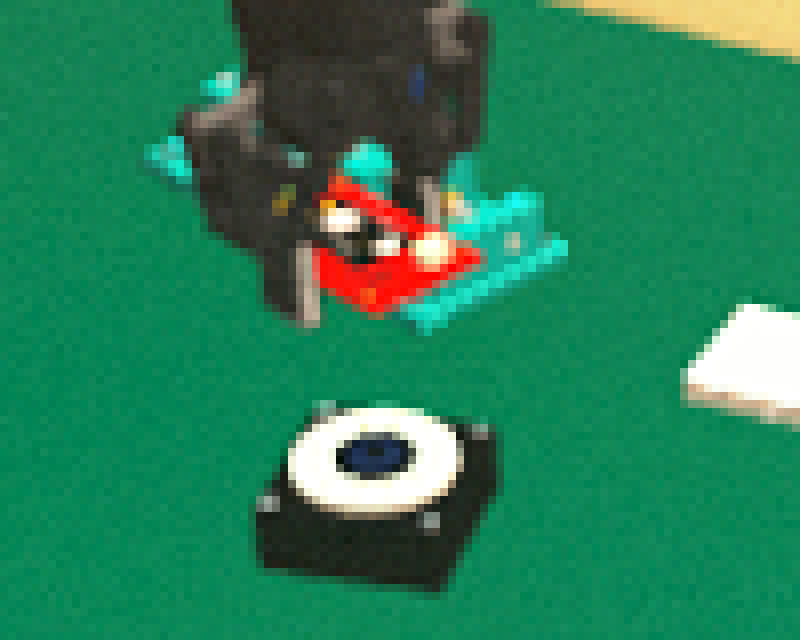

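The corners predicted for a board centred over the lens are (369,308) and (479,252) in this crop. They appear at about (375,312) and (482,257), less than one camera pixel off. The board is level and at rest, so I'm handing in.

```bash
python3 -c "
from cell import job_done
print(job_done())"
```

```text
the job is handed in; nothing more can be done
None
```

I pulled the jaw back and lifted the board out. The arm is now holding it level and still over the lens. I handed the job in at about 15.6 s of the 48 s allowed; no verdict was reported.

**What I did**
- **Jaw:** I gripped the blue knob and pulled it 18.3 mm, up to the stop. The top view after the lift shows the jaw still back.
- **Board:** I gripped the long edges and drew the board 10 mm towards the jaw, then lifted it and carried it level to the camera.

**Last checks**
- **Position:** In the scene view the board's corners were within one pixel (a few mm) of where they should be for a board centred over the lens.
- **Height:** The underside works out at about 139 mm above the bench, or 101 mm above the lens. This comes from the gripper height, as there was no direct measurement.
- **Level and still:** The tool was within 0.2° of vertical, the joints almost at rest, and the grip steady at 55 mm.
- **Module:** It showed no visible shift on the board in the wrist pictures during the carry.

**What disagreed:** The top and wrist cameras differed by 2–4 mm on the holder's position. I took a middle value for the grip, and it held without slipping. I did not measure the other objects again at the end; none was near the path or touched.

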